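# Fetch the yellow-capped jar from under the wire shelf with the reacher

### The arm

A 6-joint arm with a two-finger parallel gripper is mounted at the origin on a cart in front of the work surface, level with it; the furniture and walls round the work are solid. World frame = base frame: x ahead of the robot, y to its left, z up, the work surface at z = 0. Lengths are in m, angles in rad, forces in N, time in s.
With the tool pointing down it reaches from about 0.3 to 0.75 m from the base axis. Payload 8.5 kg.
Tool frame: the origin (TCP) lies at the very end of the fingers, on their centre line; the grasp point (between the pads) lies 19 mm behind it (grasp_offset is the distance from the TCP to the grasp point, in m); z points along the fingers, y is the line along which they close (so a half turn about z gives the same grasp; the last joint's range is limited). The gripper opens to 88 mm and grips with 3 to 60 N. Pads are 18 mm wide; open, the fingers measure 123 mm over their backs; the gripper's body (75 mm by 187 mm) begins 45 mm behind the grasp point.
Start: joints at [-1.361, 0.381, 1.297, -0, 1.464, -0.215], TCP at [0.227, -0.501, 0.239] pointing down, gripper open.
Joint ranges: [-3.11, 3.11], [-0.89, 2.33], [0.22, 2.48], [-1.42, 4.56], [0.17, 2.85], [-2.88, 2.88]. Speed limits (rad/s): [2.39, 2.39, 3.14, 3.14, 3.14, 3.14].

### API

Orientations are given as a rotation vector (axis times angle).
In Python, from station import get_state, snapshot, camera_params, hand_in, grasp_offset gives the robot as it stands.
- The arm moves only by the shell command python3 -m inch 'ROWS'. ROWS is JSON, a list of rows, each an object with "claw": the finger opening in mm, from 0 to 88.1; "translation": the shift along the world's x, y, z in mm, a list of three; "angular": the turn, a rotation vector about the world's x, y, z in rad, a list of three. A call has 1 to 5 rows; each row is the pose to reach, as a shift and turn from the pose commanded when the call began; what a row does not reach only later rows make up. A row lasts 1/12 s, in which the tool goes at most 41.7 mm and 7.16 degrees, less where a joint would pass 70% of its speed; a pose out of reach is approached as far as the arm can. A call with a gripper value outside its range is refused whole. The fingers move at their own pace and stop on an object; the grip force is fixed at half the most. Time passes only in rows, so rows that repeat a pose let the fingers close. It gives the time, the measured TCP pose, the force, the opening and the grip force at its end, in the units of the state.
- get_state(): the state, without advancing time (a new reading comes with each control period).
- snapshot(name): name is "scene" or "top" or "wrist"; returns the picture (400x640x3 uint8, blue, green, red); there is no depth.
- camera_params(name): a dict with "fx", "fy", "cx", "cy" (pixels), "cam_to_world" (4x4, takes a point from camera to world coordinates); the wrist camera has in their place "mount" (4x4, takes a point from camera to tool coordinates, whose origin is the TCP and whose axes are the flange's). Camera axes: x right, y down, z forward; pixel columns grow to the right and rows downward; lengths in m; the calibration is good to about 2 mm. A picture is of the moment at which its call begins: read the wrist's pose just before it. camera_params takes no time and is no camera call.
- hand_in(): hands the job in; it is judged then, once.
The state is a dict: "time": time; "qpos": joint angles; "joint_velocities": joint speeds; "joint_torque": joint torques, N m; "ee_pos": TCP position; "orientation": TCP orientation; "ft_force": force on the tool from outside, world axes, zero at the start; "torque": the same for the moment, N m; "opening": finger opening in m; "gripper_force": force on a finger pad.
Only numpy, scipy, OpenCV 4.12 (cv2) and the standard library are available. Lean on these libraries where they do the work, as an engineer would, in place of code of your own. Each camera call takes 0.05 s, during which the arm holds its last target. There are 200 camera calls.

### The job

The spice jar with the yellow cap stands too far back under the low wire shelf to be taken by hand. Hold the reacher by its upright grip, bring its open jaws round the jar, squeeze the trigger so that the jaws close on it, and draw the jar out, standing, until it is well clear of the shelf's front edge; then let the reacher go, so that its jaws open and leave the jar standing on the worktop. Touch the jar with the reacher only, and leave the other two things under the shelf where they stand.

Things in the scene. Friction and masses are not known exactly. Their poses are not given: they have to be found in the camera images.
- reacher: Orange hand reacher with a black foot, 0.30 kg, balanced near its grip, resting on its own feet. Origin on its underside below the grip; x runs level from the grip along the aluminium shaft to the jaws, z up. Fingers that squeeze evenly push the whole reacher forward by half the trigger's travel, as the orange post is fixed to the shaft.
- reacher_grip (a point): Middle of the upright grip, 88 mm above the underside; axes as the reacher. Orange post at x -28 to -4 mm with a white trigger plate before it at x +20 to +28 mm, both 28 mm wide, from 34 mm below to 30 mm above this point; the housing lies below. Grasp both from above, fingers closing along x: 56 mm wide released, 36 mm fully squeezed.
- reacher_jaws (a point): Middle between the jaws, 215 mm ahead (x) of the grip, 32 mm above the underside; centre the jar here within about 10 mm. Two curved orange and white fingers 24 mm high, hinged alike. Open: 78 mm apart here, 70 mm at the tips 33 mm further ahead, 90 mm wide outside. The head behind them ends 50 mm behind this point.
- reacher_trigger (a joint): Trigger travel in m: 0 released (jaws open), about 0.015 closed on the jar, 0.020 fully squeezed. Its spring resists with 11 N at 0 and 15 N at 0.020: a 10 N grip, or fingers set about 50 mm apart, holds the reacher with the jaws still open; a grip of about 25 N closes the jaws firmly; letting go opens them.
- riser_front (a point): Middle of the front edge of the fixed low shelf of dark steel wire, on the worktop below that edge; x points straight in under the shelf, y along the edge. The shelf is 140 mm deep (x), 600 mm wide (y), top at 139 mm, free height below 130 mm, legs at its two ends only, open at the front. A canister and a teapot stand on its ends.
- yellow_jar_mid (a point): Middle of the spice jar to be fetched: clear glass with a yellow cap (blue disc on its top), round, 42 mm in diameter, 96 mm high, about 0.11 kg, standing; the point lies on its axis 48 mm above its foot.
- black_jar_mid (a point): Bystander under the shelf: middle of the spice jar with the black cap (green disc on its top), 44 mm in diameter, 105 mm high; the point lies 52 mm above its foot.
- mill_mid (a point): Bystander under the shelf: middle of the small turned pepper mill, pale brass colour, 29 mm in diameter, 97 mm high; the point lies 48 mm above its foot.
Not all that is in view belongs to the job. Leave any purple or turquoise look-alike of the part that bears yellow_jar_mid alone.

How it is judged:
On the way, in this order (a step that is already met when the one before it is completed fails the run):
1. the jaws are closed on the yellow-capped jar while it is still under the shelf (value of joint reacher_trigger above 0.009 m and contact force between reacher and yellow_jar above 0.5 N and horizontal distance between reacher_jaws and yellow_jar_mid below 0.03 m and x of yellow_jar_mid in the frame of riser_front above 0.025 m), for 0.2 s.
2. the jar is out in front of the shelf, still held in the closed jaws (value of joint reacher_trigger above 0.009 m and horizontal distance between reacher_jaws and yellow_jar_mid below 0.03 m and x of yellow_jar_mid in the frame of riser_front below -0.025 m), for 0.1 s.
At the end, for the whole second after the job is handed in: The yellow-capped jar stands upright (within 10 degrees) and still on the worktop, its axis at least 25 mm in front of the shelf's front edge; the reacher's trigger is released (less than 4 mm of travel); the black-capped jar and the mill are within 20 mm of where they stood (x of yellow_jar_mid in the frame of riser_front below -0.025 m and angle between yellow_jar_mid's own z axis and vertical below 0.17 rad and height (world z) of yellow_jar_mid between 0.035 and 0.06 m and linear speed of yellow_jar below 0.02 m/s and value of joint reacher_trigger below 0.004 m and distance of each of black_jar_mid, mill_mid from where it was at the start of the episode below 0.02 m); the robot touches nothing.
It fails at once if the robot itself touches the yellow-capped jar (contact force between any of the fingers, the arm and yellow_jar above 0.5 N).
It fails at once if the yellow-capped jar is knocked over (angle between yellow_jar_mid's own z axis and vertical above 0.6 rad).
It fails at once if another thing under the shelf is shifted or knocked over (distance of any of black_jar_mid, mill_mid from where it was at the start of the episode above 0.02 m).
It also fails if it takes over 40 s, if anything falls off the work surface, if the arm or the gripper's body presses on something with over 40 N, if the wrist force passes 120 N, or if a joint passes its speed limit or range.

## Working session

There is one attempt and no reset: what is moved stays moved. The work goes in short steps, Python scripts to look and compute and a shell command to move; the robot and the scene stay as the last step left them, time stands still between calls to the robot, and variables do not carry over. Pictures are saved under pics/ and viewed, at most 10 in all, crops included, and the job is handed in when it is done.

```bash
mkdir -p pics
cat > h.py <<'E'
import cv2,numpy as np
from station import *
from scipy.spatial.transform import Rotation as R
def cam(n):
    p=camera_params(n)
    if 'cam_to_world' in p: T=np.array(p['cam_to_world'])
    else:
        s=get_state();W=np.eye(4);W[:3,:3]=R.from_rotvec(s['orientation']).as_matrix();W[:3,3]=s['ee_pos'];T=W@np.array(p['mount'])
    return p,T
def ray(n,uv,z,c=None):
    p,T=c or cam(n); d=T[:3,:3]@np.array([(uv[0]-p['cx'])/p['fx'],(uv[1]-p['cy'])/p['fy'],1]);o=T[:3,3]
    return o+d*(z-o[2])/d[2]
def proj(n,P,c=None):
    p,T=c or cam(n); q=T[:3,:3].T@(np.array(P)-T[:3,3]); return np.array([p['fx']*q[0]/q[2]+p['cx'],p['fy']*q[1]/q[2]+p['cy']])
E
python3 - <<'E'
from h import *
a=snapshot('scene');b=snapshot('top');cv2.imwrite('pics/s.png',a);cv2.imwrite('pics/t.png',b)
for n in('scene','top'):
    p,T=cam(n);print(n,p['fx'],p['cx'],p['cy'],T.round(3).tolist())
s=get_state();print(s['time'],s['orientation'],grasp_offset() if callable(grasp_offset) else grasp_offset)
E
```

```text
scene 456.1215953906339 317.7270720013751 193.7557643298035 [[-0.921, -0.236, 0.31, 0.336], [-0.389, 0.587, -0.71, 0.632], [-0.015, -0.774, -0.633, 0.64], [0.0, 0.0, 0.0, 1.0]]
top 433.57632114897564 321.5422795579567 199.7839138389174 [[-0.002, -0.987, 0.16, 0.483], [-1.0, 0.0, -0.008, 0.004], [0.008, -0.16, -0.987, 1.013], [0.0, 0.0, 0.0, 1.0]]
0.1 [-3.06977068e+00 -6.61976557e-01 -3.94459118e-05] 0.0187
```

View pics/s.png

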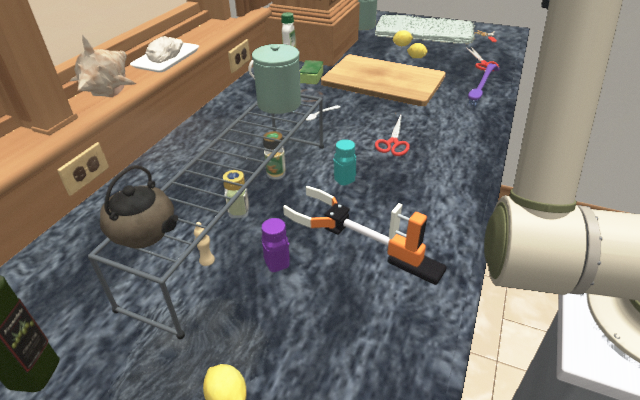

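View pics/t.png

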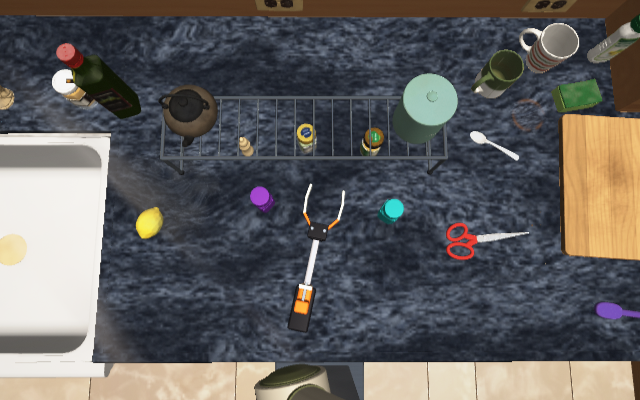

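Run:
```python
from h import *
b=cv2.imread('pics/t.png');a=cv2.imread('pics/s.png')
cv2.imwrite('pics/t2.png',cv2.resize(b[90:340,225:400],None,fx=2.4,fy=2.4,interpolation=2))
cv2.imwrite('pics/s2.png',cv2.resize(a[120:290,190:460],None,fx=2.9,fy=2.9,interpolation=2))
h=cv2.cvtColor(b,cv2.COLOR_BGR2HSV)
def m(lo,hi,x0,x1,y0,y1):
    k=cv2.inRange(h,lo,hi);z=np.zeros_like(k);z[y0:y1,x0:x1]=k[y0:y1,x0:x1];return z
def st(nm,k):
    n,l,s,c=cv2.connectedComponentsWithStats(k)
    for i in range(1,n):
        if s[i,4]>8: print(nm,s[i].tolist(),c[i].round(1))
st('blue',m((100,120,90),(130,255,255),290,325,110,160))
st('yel',m((20,110,120),(35,255,255),290,325,110,160))
st('green',m((40,80,50),(90,255,255),355,395,110,160))
st('orange',m((5,180,150),(18,255,255),270,360,180,340))
st('white',m((0,0,190),(180,50,255),270,360,180,340))
```

```text
blue [301, 128, 8, 7, 17] [304.2 131.6]
blue [305, 132, 6, 5, 13] [307.4 134.6]
yel [297, 123, 16, 21, 169] [304.7 133.2]
green [371, 131, 10, 11, 68] [374.7 136.3]
green [361, 144, 4, 8, 14] [362.1 147.8]
green [365, 151, 4, 5, 11] [366.  152.6]
orange [304, 213, 6, 12, 30] [306.6 218. ]
orange [328, 220, 11, 10, 32] [332.6 224.1]
orange [297, 289, 6, 10, 46] [299.7 293.6]
orange [294, 291, 18, 23, 153] [302.  304.6]
white [303, 184, 9, 28, 66] [306.6 197.4]
white [338, 190, 7, 30, 68] [341.3 204.6]
white [299, 240, 20, 61, 337] [309.6 268.3]
```

View pics/t2.png

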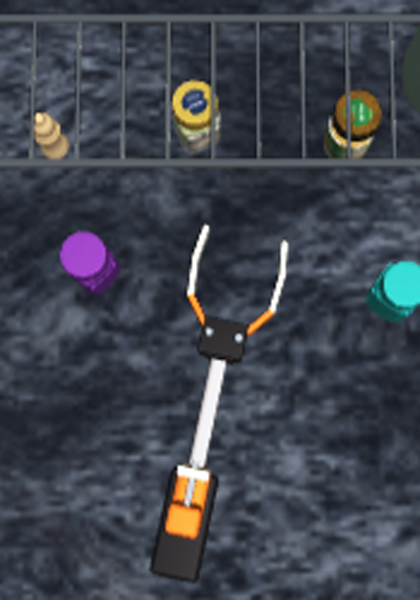

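View pics/s2.png

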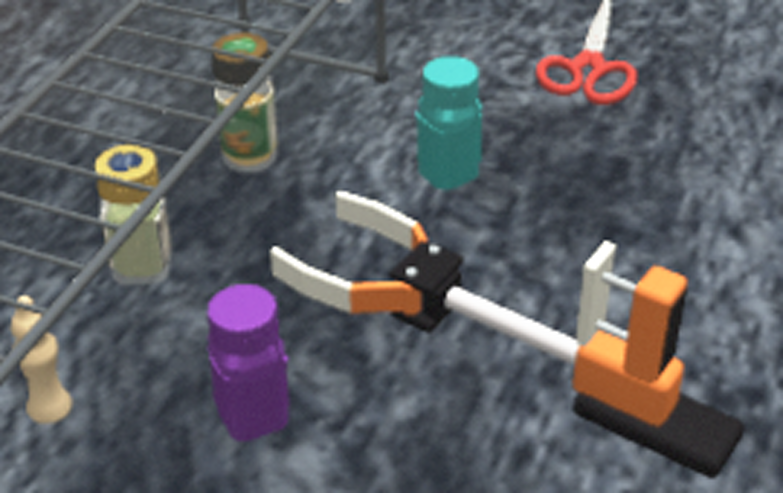

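Run:
```python
from h import *
c=cam('top')
f=lambda u,v:(225+u/2.4-.5,90+v/2.4-.5)
for nm,u,v,z in [('disc',195,102,.096),('green',360,112,.105),('mill',41,117,.095),('tipL',207,226,.044),('tipR',285,242,.044),('post',184,520,.118),('trig',193,470,.118),('headL',208,338,.045),('headR',239,338,.045),('shaft1',218,362,.035),('shaft0',199,466,.035),('edgeL',20,162,.136),('edgeR',400,162,.136),('purple',84,255,.095),('turq',400,283,.095),('footB1',151,570,.01),('footB2',197,580,.01)]:
    print(nm,ray('top',f(u,v),z,c).round(3))
# scene check
s=cam('scene');g=lambda u,v:(190+u/2.9-.5,120+v/2.9-.5)
for nm,u,v,z in [('disc',127,161,.096),('green',240,44,.105),('mill',25,300,.097),('post',659,276,.118),('trig',600,248,.118),('tipL',275,250,.044),('tipR',339,194,.044),('jarfoot',138,277,0),('purple',243,308,.095)]:
    print('s',nm,ray('scene',g(u,v),z,s).round(3))
```

```text
disc [0.783 0.031 0.096]
green [ 0.77  -0.119  0.105]
mill [0.769 0.172 0.095]
tipL [0.677 0.021 0.044]
tipR [ 0.662 -0.053  0.044]
post [0.411 0.038 0.118]
trig [0.453 0.031 0.118]
headL [0.571 0.019 0.045]
headR [ 0.571 -0.01   0.045]
shaft1 [0.549 0.01  0.035]
shaft0 [0.453 0.028 0.035]
edgeL [0.715 0.181 0.136]
edgeR [ 0.716 -0.149  0.136]
purple [0.641 0.13  0.095]
turq [ 0.615 -0.153  0.095]
footB1 [0.358 0.073 0.01 ]
footB2 [0.348 0.03  0.01 ]
s disc [0.782 0.029 0.096]
s green [ 0.772 -0.121  0.105]
s mill [0.766 0.175 0.097]
s post [0.413 0.035 0.118]
s trig [0.452 0.023 0.118]
s tipL [0.676 0.023 0.044]
s tipR [ 0.66  -0.051  0.044]
s jarfoot [0.78  0.042 0.   ]
s purple [0.641 0.13  0.095]
```

Run:
```python
from h import *
s=get_state();M=R.from_rotvec(s['orientation']).as_matrix();print(M.round(3))
y=M[:,1];a=np.degrees(np.arctan2(y[1],y[0]));print('tool y heading',a,'turn rad',np.radians((-11.5-a+90)%180-90))
print('shift mm',(np.array([.427,.034,.069])-s['ee_pos'])*1000, s['qpos'])
```

```text
[[ 0.911  0.412 -0.   ]
 [ 0.412 -0.911  0.001]
 [ 0.    -0.001 -1.   ]]
tool y heading -65.66174068455585 turn rad 0.9453007035568673
shift mm [ 200.37902404  534.89521219 -169.20801098] [-1.36131692e+00  3.81157619e-01  1.29811358e+00  2.15843059e-05
  1.46357900e+00 -2.15305499e-01]
```

```bash
python3 -m inch '[{"claw":88,"translation":[15,40,0],"angular":[0,0,0.08]},{"claw":88,"translation":[29,78,0],"angular":[0,0,0.16]},{"claw":88,"translation":[43,116,0],"angular":[0,0,0.24]},{"claw":88,"translation":[57,154,0],"angular":[0,0,0.32]},{"claw":88,"translation":[71,190,0],"angular":[0,0,0.4]}]'
python3 -m inch '[{"claw":88,"translation":[14,38,0],"angular":[0,0,0.08]},{"claw":88,"translation":[28,76,0],"angular":[0,0,0.16]},{"claw":88,"translation":[42,114,0],"angular":[0,0,0.24]},{"claw":88,"translation":[56,152,0],"angular":[0,0,0.32]},{"claw":88,"translation":[71,190,0],"angular":[0,0,0.4]}]'
python3 -m inch '[{"claw":88,"translation":[14,38,0],"angular":[0,0,0.07]},{"claw":88,"translation":[28,76,0],"angular":[0,0,0.145]},{"claw":88,"translation":[43,114,-15],"angular":[0,0,0.145]},{"claw":88,"translation":[58,155,-35],"angular":[0,0,0.145]},{"claw":88,"translation":[58,155,-60],"angular":[0,0,0.145]}]'
python3 - <<'E'
from h import *
s=get_state();b=snapshot('wrist');cv2.imwrite('pics/w.png',b);c=cam('wrist')
print(s['ee_pos'],s['orientation'],s['time'])
for X in [(-.016),.024]:
    P=[.427+X*np.cos(.2),.034-X*np.sin(.2),.118];print(proj('wrist',P,c))
E
```

```text
time: 0.52
ee_pos: [0.2978, -0.3089, 0.2385]
orientation: [-2.875, -1.264, -0.0]
ft_force: [1.6, 0.2, 0.4]
opening: 0.0879
gripper_force: 0.0
time: 0.93
ee_pos: [0.3686, -0.1191, 0.2387]
orientation: [-2.568, -1.81, 0.0]
ft_force: [0.9, -0.1, 0.4]
opening: 0.0884
gripper_force: 0.0
time: 1.35
ee_pos: [0.4283, 0.038, 0.1793]
orientation: [2.427, 1.991, 0.006]
ft_force: [1.6, 0.0, -0.4]
opening: 0.0881
gripper_force: 0.0
[0.42826656 0.03796719 0.17933212] [2.42667519 1.99099659 0.00569354] 1.35
[296.82193057 222.1460145 ]
[351.77315029 222.42508359]
```

View pics/w.png

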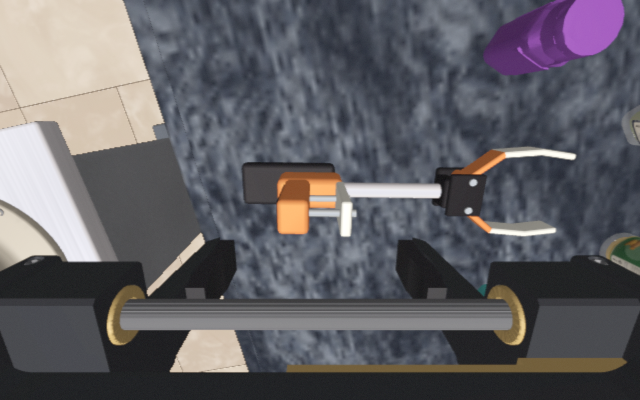

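```bash
python3 -m inch '[{"claw":88,"translation":[-3,1,-30],"angular":[0,0,0]},{"claw":88,"translation":[-3,1,-60],"angular":[0,0,0]},{"claw":88,"translation":[-3,1,-90],"angular":[0,0,0]},{"claw":88,"translation":[-3,1,-110],"angular":[0,0,0]},{"claw":70,"translation":[-3,1,-110],"angular":[0,0,0]}]'
python3 -m inch '[{"claw":60,"translation":[0,0,0],"angular":[0,0,0]},{"claw":57,"translation":[0,0,0],"angular":[0,0,0]},{"claw":53,"translation":[0,0,0],"angular":[0,0,0]},{"claw":53,"translation":[0,0,0],"angular":[0,0,0]},{"claw":53,"translation":[0,0,0],"angular":[0,0,0]}]'
```

```text
time: 1.82
ee_pos: [0.4219, 0.0345, 0.0664]
orientation: [-2.43, -1.983, 0.007]
ft_force: [-0.9, 0.2, 0.4]
opening: 0.0833
gripper_force: 0.0
time: 2.23
ee_pos: [0.4237, 0.0348, 0.07]
orientation: [2.432, 1.987, 0.001]
ft_force: [-6.5, -0.3, 11.2]
opening: 0.0533
gripper_force: 14.1
```

```bash
python3 -m inch '[{"claw":53,"translation":[0,-1,2],"angular":[0,0,0.04]},{"claw":53,"translation":[0,-2,3],"angular":[0,0,0.08]},{"claw":53,"translation":[0,-3,3],"angular":[0,0,0.12]},{"claw":53,"translation":[0,-4,3],"angular":[0,0,0.16]},{"claw":53,"translation":[0,-5,3],"angular":[0,0,0.2]}]'
python3 -m inch '[{"claw":53,"translation":[0,0,0],"angular":[0,0,0]},{"claw":53,"translation":[0,0,0],"angular":[0,0,0]}]'
python3 - <<'E'
from h import *
s=get_state();print(s['ee_pos'],s['orientation'])
b=snapshot('top');cv2.imwrite('pics/t3.png',cv2.resize(b[90:340,225:400],None,fx=2.4,fy=2.4,interpolation=2))
c=cam('top')
for P in [(.424+.248,.030+.035,.044),(.424+.248,-.005,.044)]: print((proj('top',P,c)-[225,90]+.5)*2.4)
E
```

```text
time: 2.65
ee_pos: [0.4235, 0.0299, 0.0721]
orientation: [-2.22, -2.223, 0.0]
ft_force: [-0.5, -0.7, -3.8]
opening: 0.0527
gripper_force: 11.6
time: 2.82
ee_pos: [0.4235, 0.0299, 0.072]
orientation: [-2.224, -2.219, -0.0]
ft_force: [-0.3, 0.4, -3.4]
opening: 0.0531
gripper_force: 11.6
[0.42353365 0.02993493 0.07196161] [-2.22386619e+00 -2.21897399e+00 -6.18169716e-06]
[160.10571049 231.5103045 ]
[233.95476757 231.50569815]
```

View pics/t3.png

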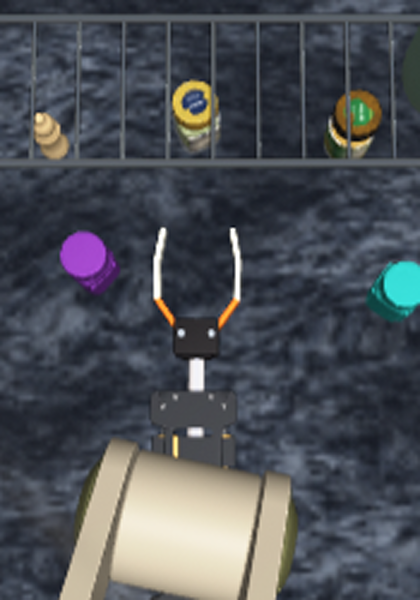

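```bash
python3 -m inch '[{"claw":53,"translation":[15,0,0],"angular":[0,0,0]},{"claw":53,"translation":[33,0,0],"angular":[0,0,0]},{"claw":53,"translation":[51,0,0],"angular":[0,0,0]},{"claw":53,"translation":[68,0,0],"angular":[0,0,0]},{"claw":53,"translation":[80,0,0],"angular":[0,0,0]}]'
python3 -m inch '[{"claw":53,"translation":[14,0,0],"angular":[0,0,0]},{"claw":53,"translation":[28,0,0],"angular":[0,0,0]},{"claw":53,"translation":[42,0,0],"angular":[0,0,0]},{"claw":53,"translation":[52,0,0],"angular":[0,0,0]},{"claw":53,"translation":[56,0,0],"angular":[0,0,0]}]'
python3 - <<'E'
from h import *
s=get_state();print(s['ee_pos'],s['orientation'],s['ft_force'])
a=snapshot('scene');cv2.imwrite('pics/s3.png',cv2.resize(a[120:290,190:460],None,fx=2.9,fy=2.9,interpolation=2))
E
```

```text
time: 3.28
ee_pos: [0.505, 0.0299, 0.0718]
orientation: [2.223, 2.219, 0.001]
ft_force: [-0.3, -0.5, -3.4]
opening: 0.0533
gripper_force: 11.6
time: 3.7
ee_pos: [0.5607, 0.0299, 0.0716]
orientation: [2.223, 2.219, 0.0]
ft_force: [-0.0, -0.2, -3.2]
opening: 0.0532
gripper_force: 11.6
[0.56069297 0.02991149 0.07159555] [2.22323068e+00 2.21917426e+00 4.22158728e-04] [-0.01692574 -0.23000456 -3.19193013]
```

View pics/s3.png

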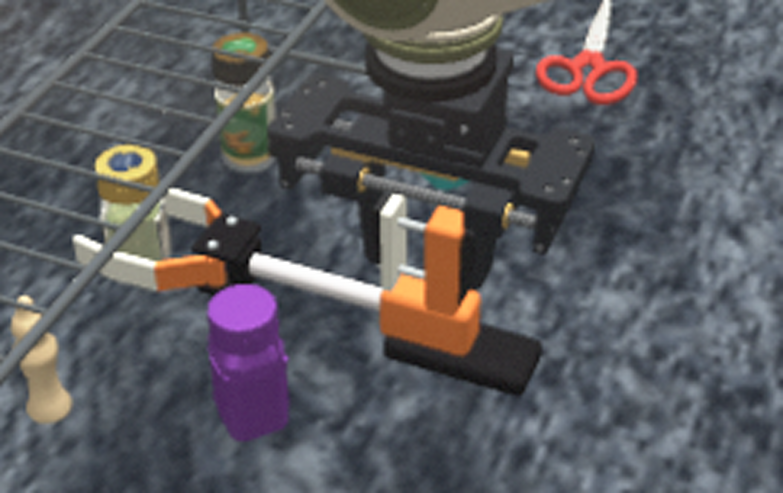

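The jaws straddle the jar (cap at crop 127,161, unmoved). Squeezing slowly.

```bash
python3 -m inch '[{"claw":51,"translation":[0,0,-1],"angular":[0,0,0]},{"claw":48,"translation":[0,0,-1],"angular":[0,0,0]},{"claw":45,"translation":[0,0,-1],"angular":[0,0,0]},{"claw":42,"translation":[0,0,-1],"angular":[0,0,0]},{"claw":39,"translation":[0,0,-1],"angular":[0,0,0]}]'
python3 -m inch '[{"claw":36,"translation":[0,0,0],"angular":[0,0,0]},{"claw":34,"translation":[0,0,0],"angular":[0,0,0]},{"claw":34,"translation":[0,0,0],"angular":[0,0,0]},{"claw":34,"translation":[0,0,0],"angular":[0,0,0]},{"claw":34,"translation":[0,0,0],"angular":[0,0,0]}]'
python3 - <<'E'
from h import *
a=snapshot('scene');cv2.imwrite('pics/s4.png',cv2.resize(a[120:290,190:460],None,fx=2.9,fy=2.9,interpolation=2))
E
```

```text
time: 4.17
ee_pos: [0.5592, 0.03, 0.0708]
orientation: [-2.222, -2.22, 0.001]
ft_force: [-0.9, 0.5, -3.5]
opening: 0.0424
gripper_force: 30.0
time: 4.58
ee_pos: [0.5596, 0.0299, 0.0707]
orientation: [-2.222, -2.22, 0.0]
ft_force: [-1.4, 0.5, -3.4]
opening: 0.0431
gripper_force: 30.0
```

View pics/s4.png

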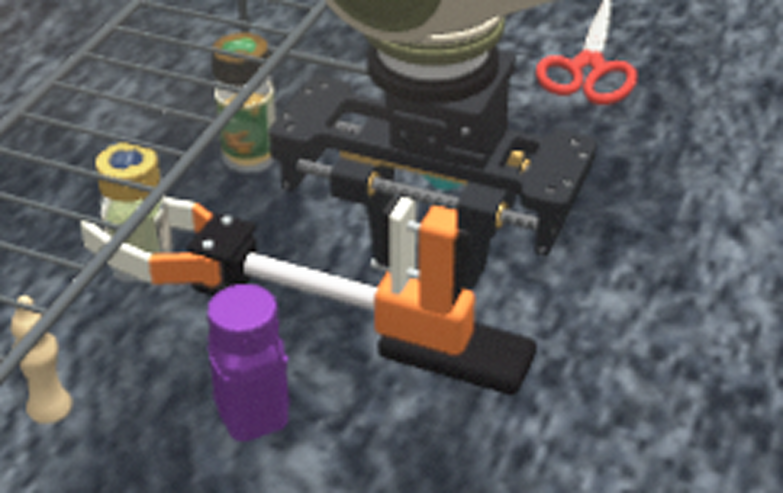

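```bash
python3 -m inch '[{"claw":34,"translation":[-4,0,0],"angular":[0,0,0]},{"claw":34,"translation":[-10,0,0],"angular":[0,0,0]},{"claw":34,"translation":[-18,0,0],"angular":[0,0,0]},{"claw":34,"translation":[-26,0,0],"angular":[0,0,0]},{"claw":34,"translation":[-34,0,0],"angular":[0,0,0]}]'
python3 -m inch '[{"claw":34,"translation":[-10,0,0],"angular":[0,0,0]},{"claw":34,"translation":[-20,0,0],"angular":[0,0,0]},{"claw":34,"translation":[-30,0,0],"angular":[0,0,0]},{"claw":34,"translation":[-40,0,0],"angular":[0,0,0]},{"claw":34,"translation":[-50,0,0],"angular":[0,0,0]}]'
python3 -m inch '[{"claw":34,"translation":[-10,0,0],"angular":[0,0,0]},{"claw":34,"translation":[-20,0,0],"angular":[0,0,0]},{"claw":34,"translation":[-30,0,0],"angular":[0,0,0]},{"claw":34,"translation":[-40,0,0],"angular":[0,0,0]},{"claw":34,"translation":[-46,0,0],"angular":[0,0,0]}]'
python3 -m inch '[{"claw":34,"translation":[-3,0,0],"angular":[0,0,0]},{"claw":34,"translation":[-4,0,0],"angular":[0,0,0]},{"claw":34,"translation":[-4,0,0],"angular":[0,0,0]},{"claw":34,"translation":[-4,0,0],"angular":[0,0,0]}]'
python3 - <<'E'
from h import *
a=snapshot('scene');cv2.imwrite('pics/s5.png',cv2.resize(a[120:290,190:460],None,fx=2.9,fy=2.9,interpolation=2))
E
```

```text
time: 5.05
ee_pos: [0.5247, 0.0299, 0.0708]
orientation: [-2.223, -2.22, 0.0]
ft_force: [0.9, 0.1, -4.4]
opening: 0.0427
gripper_force: 30.0
time: 5.47
ee_pos: [0.4745, 0.0299, 0.0709]
orientation: [-2.223, -2.22, 0.0]
ft_force: [0.5, -0.2, -4.2]
opening: 0.0428
gripper_force: 30.0
time: 5.88
ee_pos: [0.4282, 0.03, 0.0709]
orientation: [-2.222, -2.22, 0.0]
ft_force: [1.6, -0.0, -4.1]
opening: 0.0426
gripper_force: 30.0
time: 6.22
ee_pos: [0.4259, 0.0299, 0.0708]
orientation: [2.222, 2.22, 0.0]
ft_force: [0.2, -0.7, -3.9]
opening: 0.043
gripper_force: 30.0
```

View pics/s5.png

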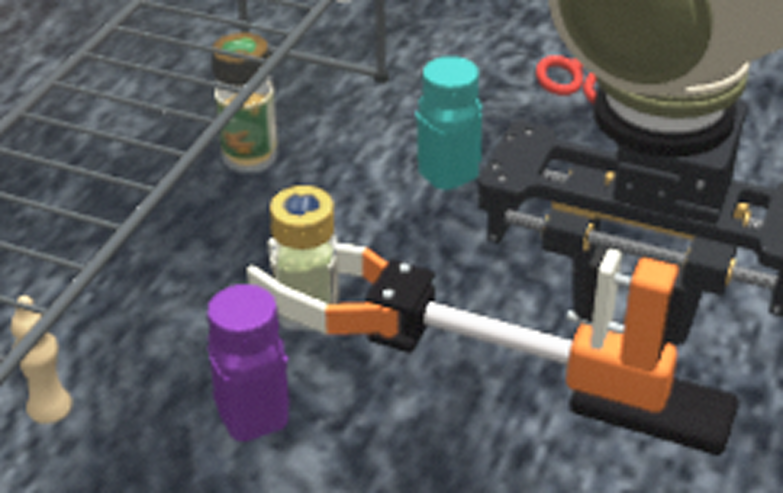

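The jar stands held in the closed jaws, clear of the shelf (cap at crop 302,205); bystanders unmoved. Setting down the last millimetre before releasing.

```bash
python3 -m inch '[{"claw":34,"translation":[0,0,-0.5],"angular":[0,0,0]},{"claw":34,"translation":[0,0,-1],"angular":[0,0,0]},{"claw":34,"translation":[0,0,-1],"angular":[0,0,0]}]'
```

```text
time: 6.52
ee_pos: [0.426, 0.0298, 0.07]
orientation: [2.222, 2.22, 0.001]
ft_force: [-3.2, 0.2, 2.2]
opening: 0.0426
gripper_force: 30.0
```

Contact made (force now +2 N). Releasing slowly, then opening and lifting away.

```bash
python3 -m inch '[{"claw":44,"translation":[0,0,0],"angular":[0,0,0]},{"claw":47,"translation":[0,0,0],"angular":[0,0,0]},{"claw":50,"translation":[0,0,0],"angular":[0,0,0]},{"claw":53,"translation":[0,0,0],"angular":[0,0,0]},{"claw":55,"translation":[0,0,0],"angular":[0,0,0]}]'
python3 -m inch '[{"claw":57,"translation":[0,0,0],"angular":[0,0,0]},{"claw":62,"translation":[0,0,0],"angular":[0,0,0]},{"claw":75,"translation":[0,0,0],"angular":[0,0,0]},{"claw":86,"translation":[0,0,0],"angular":[0,0,0]},{"claw":86,"translation":[0,0,0],"angular":[0,0,0]}]'
python3 -m inch '[{"claw":86,"translation":[0,0,10],"angular":[0,0,0]},{"claw":86,"translation":[0,0,30],"angular":[0,0,0]},{"claw":86,"translation":[0,0,60],"angular":[0,0,0]},{"claw":86,"translation":[0,0,95],"angular":[0,0,0]},{"claw":86,"translation":[0,0,125],"angular":[0,0,0]}]'
python3 -m inch '[{"claw":86,"translation":[0,0,0],"angular":[0,0,0]},{"claw":86,"translation":[0,0,0],"angular":[0,0,0]},{"claw":86,"translation":[0,0,0],"angular":[0,0,0]}]'
python3 - <<'E'
from h import *
a=snapshot('scene');cv2.imwrite('pics/s6.png',cv2.resize(a[120:290,190:460],None,fx=2.9,fy=2.9,interpolation=2))
E
```

```text
time: 6.93
ee_pos: [0.4265, 0.0297, 0.07]
orientation: [2.222, 2.219, 0.002]
ft_force: [3.4, -0.4, 2.0]
opening: 0.055
gripper_force: 9.4
time: 7.35
ee_pos: [0.4252, 0.03, 0.0696]
orientation: [-2.222, -2.22, 0.001]
ft_force: [0.1, -0.3, 0.4]
opening: 0.0798
gripper_force: 0.0
time: 7.77
ee_pos: [0.4252, 0.03, 0.1965]
orientation: [-2.222, -2.22, 0.0]
ft_force: [0.4, -0.6, -0.2]
opening: 0.0861
gripper_force: 0.0
time: 8.02
ee_pos: [0.425, 0.03, 0.1939]
orientation: [-2.222, -2.219, 0.002]
ft_force: [-0.1, 0.1, -1.5]
opening: 0.086
gripper_force: 0.0
```

View pics/s6.png

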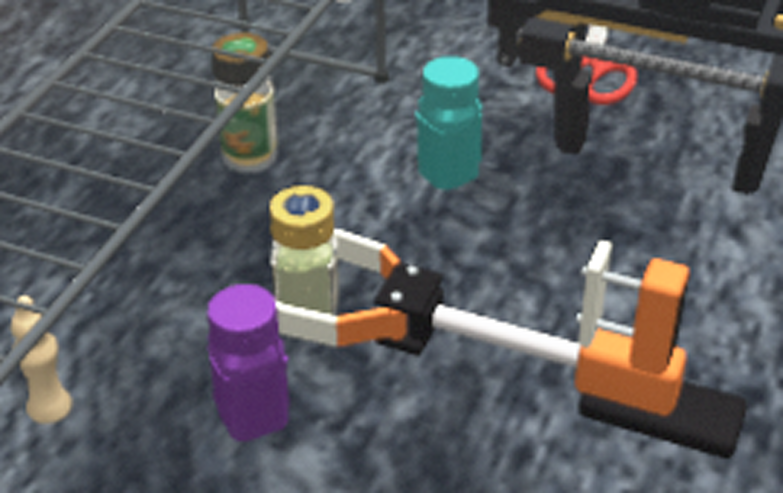

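The jar stands in front of the shelf with the jaws open (cap at crop 302,205), the trigger is released and the gripper is clear.

```bash
python3 -c "from station import *; print(hand_in())"
```

```text
the job is handed in; nothing more can be done
None
```

I drew the yellow-capped jar out with the reacher and left it standing about 70 mm in front of the shelf edge, jaws open and other things unmoved in the last picture; handed in at about 8 s, no verdict shown.

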